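# Set the tilting angle plate upright with the engineer's square

## Robot

A 7-joint arm with a two-finger parallel gripper is mounted at the origin on the work surface. World frame = base frame: x ahead of the robot, y to its left, z up, the work surface at z = 0. Lengths are in mm, angles in rad, forces in N, time in s.
With the tool pointing down it reaches from about 400 to 875 mm from the base axis. Payload 4.4 kg.
Tool frame: the origin (TCP) lies on the centre line of the jaws, within the pads' length; the fingertips stand 25 mm ahead of it and the grasp point (between the pads) lies 6 mm ahead of it (ctrl.finger_overhang is the distance from the TCP to the fingertips, in mm); z points along the fingers, y is the line along which they close (so a half turn about z gives the same grasp; the last joint's range is limited). The gripper opens to 85 mm and grips with 20 to 120 N. Pads are 22 mm wide; open, the fingers measure 114 mm over their backs; the gripper's body (76 mm by 85 mm) begins 54 mm behind the grasp point. The pads swing forward as they close: fully open they stand 13 mm farther back than shut.
Start: joints at [1.067, 0.628, 0.038, 1.517, -0.027, 0.996, -0.02], TCP at [275.593, -588.698, 256.313] pointing down, gripper open.
Joint ranges: [-3.06, 3.06], [-0.37, 2.12], [-1.25, 1.32], [0.18, 2.47], [-1.1, 4.24], [0.23, 1.98], [-2.94, 2.94]. Speed limits (rad/s): [2.57, 2.57, 3.14, 3.14, 3.14, 3.14, 3.14].

## Interface

Orientations are given as [roll, pitch, yaw] about the fixed x, y, z axes, in that order (R = Rz(yaw) Ry(pitch) Rx(roll)).
In Python, from cell import ctrl gives the robot as it stands. The module is installed in compiled form; this text tells all that it offers.
- The arm moves only by the tool play_rows, never from a script. Its argument "targets" is a list of rows, each a list of 5 numbers: the closure, from 0 (fully open) to 1 (shut), then the shift along the tool's x, y, z in cm, then the turn about the tool's z in degrees. In form: [[gripper, dx, dy, dz, spin], ...]. A call has 1 to 10 rows; each row is the pose to reach, as a shift and turn from the pose commanded when the call began, along the tool's axes at that moment; what a row does not reach only later rows make up. A row lasts 1/10 s, in which the tool goes at most 50 mm and 8.59 degrees, less where a joint would pass 70% of its speed; a pose out of reach is approached as far as the arm can. A call with a gripper value outside its range is refused whole. The fingers move at their own pace and stop on an object; the grip force is fixed at half the most. Time passes only in rows, so rows that repeat a pose let the fingers close. It gives the time, the measured TCP pose, the force, the opening and the grip force at its end, in the units of the state.
- ctrl.read_state(): the state, without advancing time (a new reading comes with each control period).
- ctrl.get_image(name): name is "scene" or "side" or "wrist"; returns (picture, depth): 384x512x3 uint8, red, green, blue; 384x512 float32, mm along the optical axis (not along the pixel's ray), 0 where there is no reading.
- ctrl.calibration(name): a dict with "vfov" (degrees; the focal length in pixels is half the picture's height over the tangent of half this angle, whatever the lens; pixels are square), "cx", "cy" (the principal point, pixels), "k1" (the pictures are not rectified: a ray, as slopes to the right and down, at radius r is drawn at 1 + k1 r^2 times it, then the intrinsics apply), "extrinsics" (4x4, takes a point from camera to world coordinates); the wrist camera has in their place "mount" (4x4, takes a point from camera to tool coordinates, whose origin is the TCP and whose axes are the flange's). Camera axes: x right, y down, z forward; pixel columns grow to the right and rows downward; lengths in mm; the calibration is good to about 2 mm. A picture is of the moment at which its call begins: read the wrist's pose just before it. calibration takes no time and is no camera call.
- ctrl.finish_job(): hands the job in; it is judged then, once.
Trained networks look in the newest picture that a camera, given by its name, has taken for a name from the list of things; names that differ only in an ending like _2 or _b are one class to them, and where a whole thing is asked for, a point or a joint stands for the part that bears it (a point fixed in the world has none). Each returns a list of dicts, best first, with "confidence" (0 to 1); they miss things now and then, are a little off and sometimes report something else, mostly with a low value. They report only what shows in the picture. A call takes as long as a camera call.
- ctrl.search_frame(camera, name): "bbox" ([left, top, right, bottom] in pixels, round what is visible of it).
- ctrl.trace(camera, name): "pixels" (384x512 bool, what is visible of it) and "bbox" ([left, top, right, bottom] in pixels, round what is visible of it).
The state is a dict: "clock": time; "qpos": joint angles; "qd": joint speeds; "tau": joint torques, N m; "eef_pos": TCP position; "tool_rot": TCP orientation; "force": force on the tool from outside, world axes, zero at the start; "torque": the same for the moment, N m; "width": finger opening in mm; "gripper_force": force on a finger pad.
Only numpy, scipy, OpenCV 4.12 (cv2) and the standard library are available. Lean on these libraries where they do the work, as an engineer would, in place of code of your own. Each camera call takes 0.05 s, during which the arm holds its last target. There are 200 camera calls.

## Task

The tilting leaf of the small angle plate bolted to the jeweller's bench has been left leaning over its bed. Pick up the engineer's square, stand its stock on the bed clear of the leaf, then slide it into the corner, blade upright towards the leaf, pushing the leaf back with the square alone until the stock sits flat on the bed and the square's outer edge is flush with the upright leaf, its heel right home in the corner. Finish while still gripping the square and holding it pressed down on the bed and against the leaf, ready for the lock knob to be tightened, and leave everything else on the bench where it is.

Things in the scene. Friction and masses are not known exactly. Their poses are not given: they have to be found in the camera images.
- square: Engineer's square, steel, 0.34 kg, standing on its stock. Stock: dark bar 110 long x 18 thick x 22 high. Blade: bright strip 22 wide x 3 thick, upright at the stock's front end and flush with it, top 130 above the underside. Origin: middle of the stock's underside; +x along the stock to the blade end, y across the thickness, z up. Best gripped across the 18 mm, 75 to 95 mm behind the front end.
- square_heel (a point): The square's heel: its outer corner, middle of the lower edge of the stock's front end (55 mm along +x from the square's origin, same axes).
- bed: Fixed bed of the angle plate, grey with bright top, 221 x 124, top 24 mm above the bench. Origin: on its top, middle of the corner line where the upright leaf's face meets it; +x from the open end into the leaf, y along the corner line, z up. Open bed: x = -167 to 0. Pivot cheeks 26 high beside the leaf (y = 47 to 59 either side, from x = -15); low bolting lugs out to y = 85 at x = -135 to -89.
- leaf: The tilting leaf: bright steel plate 90 wide x 89 high x 12 thick, facing the open bed. Origin: on its front face at the pivot, 11 mm above the bed, mid width; the face runs from 9 mm below to 80 mm above it, z up along it, +x into the plate. Starts leaning 0.09 to 0.2 rad over the bed (upright: z vertical), can go 0.12 past upright. Stiff pivot (2 to 3 N at its upper edge): it stays where left.
- graver: Bystander: graver lying on the bench, dark mushroom handle 27 across, 112 long along x, origin on the bench under its middle.
- bench_block: Bystander: steel block 76 x 76 x 22, origin in the middle of its underside.
- hammer: Bystander: hammer 240 long lying along its x axis, head to +x.
- pliers: Bystander: pliers with red handles, 140 long, 12 high, lying along x, origin under the rivet, jaws to +x.
- ring_clamp: Bystander: wooden ring clamp 110 x 30 x 20 lying along x, origin under its middle.
- dish: Bystander: round aluminium dish of rings, 84 across, 16 high, origin in the middle of its underside.
- loupe: Bystander: folding loupe, 47 x 24 x 20 high, lying, origin under the lens.
- lock_knob (a point): Outer end of the black lock knob (23 mm across) at the leaf's -y side, 81 mm from mid width, 66 mm above the bed; it runs in a slotted steel quadrant up to 75 mm above the bed. Not to be worked.

How it is judged (in metres and radians):
On the way, in this order (a step that is already met when the one before it is completed fails the run):
1. the square is held in the gripper, lifted clear of the bench (contact force between the fingers and square above 2 N and height (world z) of square above 0.03 m), for 0.1 s.
2. the square's stock stands on the bed, upright and clear of the still leaning leaf (contact force between square and bed above 0.3 N and contact force between square and leaf below 0.05 N and angle between leaf's own z axis and vertical above 0.05 rad and angle between square's own z axis and vertical below 0.1 rad), for 0.1 s.
At the end, for the whole second after the job is handed in: Square still gripped and at rest: stock pressed flat on the bed (over 1.5 N, within 2 mm and 0.02 rad), heel within 2.5 mm of the corner line, square to the leaf within 0.035 rad and pressed against it (over 1.5 N); leaf upright within 0.02 rad; nothing else moved (angle between each of leaf, square's own z axis and vertical below 0.02 rad and contact force between square and leaf above 1.5 N and contact force between square and bed above 1.5 N and contact force between the fingers and square above 3 N and angle between the x axis of square and the x axis of bed, either way round below 0.035 rad and x of square_heel in the frame of bed above -0.0025 m and z of square_heel in the frame of bed below 0.002 m and linear speed of square below 0.01 m/s); the arm keeps its last pose, push and grip.
It fails at once if the leaf is pushed by the robot itself instead of with the square (contact force between any of the fingers, the arm and leaf above 1 N).
It fails at once if something else on the bench is moved by more than 25 mm (distance of any of graver, bench_block, hammer, pliers, ring_clamp, dish, loupe from where it was at the start of the episode above 0.025 m).
It also fails if it takes over 38 s, if anything falls off the work surface, if the arm or the gripper's body presses on something with over 40 N, if the wrist force passes 120 N, or if a joint passes its speed limit or range.

## Working session

There is one attempt and no reset: what is moved stays moved. The work goes in short steps, Python scripts to look and compute and a tool call to move; the robot and the scene stay as the last step left them, time stands still between calls to the robot, and variables do not carry over. Pictures are saved under pics/ and viewed, at most 10 in all, crops included, and the job is handed in when it is done.

Besides the shell and the picture viewer there is one more tool, called after ">>>" as a command line: name --pt "numbers of a row" for each row, then --argument value for the rest. play_rows: Moves the arm, as the interface text tells. Its arguments: {"type":"object","properties":{"targets":{"type":"array"}},"required":["targets"]}

```bash
mkdir -p pics; cat > h.py <<'E'
import numpy as np, cv2
from cell import ctrl
from scipy.spatial.transform import Rotation as R
def cam(n, st=None):
    c=ctrl.calibration(n)
    if 'extrinsics' in c: T=np.array(c['extrinsics'])
    else:
        st=st or ctrl.read_state(); W=np.eye(4); W[:3,:3]=R.from_euler('xyz',st['tool_rot']).as_matrix(); W[:3,3]=st['eef_pos']; T=W@np.array(c['mount'])
    return c,T
def cloud(n,depth,st=None):
    c,T=cam(n,st); f=192/np.tan(np.radians(c['vfov'])/2)
    v,u=np.mgrid[0:384,0:512]
    K=np.array([[f,0,c['cx']],[0,f,c['cy']],[0,0,1.]])
    p=cv2.undistortPoints(np.stack([u,v],-1).reshape(-1,1,2).astype(float),K,np.array([c['k1'],0,0,0.])).reshape(384,512,2)
    P=np.concatenate([p*depth[...,None],depth[...,None]],-1)@T[:3,:3].T+T[:3,3]
    P[depth<=0]=np.nan
    return P
E
python3 - <<'E'
from h import *
st=ctrl.read_state(); print(st)
for n in ['scene','side','wrist']:
    im,d=ctrl.get_image(n); P=cloud(n,d,st); np.save(n+'.npy',P); cv2.imwrite(f'pics/{n}0.png',im[...,::-1])
    for o in ['square','bed','leaf','lock_knob']:
        for r in ctrl.trace(n,o)[:1]:
            Q=P[r['pixels']]; Q=Q[~np.isnan(Q[:,0])]
            print(n,o,round(r['confidence'],2),np.round(r['bbox']),np.round(np.percentile(Q,[2,50,98],axis=0)).tolist() if len(Q) else '')
a=cv2.imread('pics/scene0.png');b=cv2.imread('pics/side0.png')
cv2.imwrite('pics/both.png',cv2.resize(np.hstack([a,b]),(800,300)))
E
```

```text
{'clock': 0.0, 'qpos': array([ 1.06718028,  0.62937912,  0.03840063,  1.51835402, -0.02700707,
        0.9962651 , -0.0199989 ]), 'qd': array([ 0.00145814, -0.00179436,  0.00076782,  0.00024163, -0.00112418,
       -0.00040656,  0.00046209]), 'tau': array([ 1.45738418e-04, -5.63399971e+01,  1.22628573e+00, -1.93443310e+01,
        1.10959390e-02,  1.05764242e-02,  1.22501604e-05]), 'eef_pos': array([ 275.38728954, -588.15857357,  255.37135577]), 'tool_rot': array([-3.13970358e+00, -4.02548576e-06,  4.37847035e-01]), 'force': array([0.10697721, 0.12974167, 0.24518003]), 'torque': array([-0.0018033 ,  0.06157961,  0.00969364]), 'gripper_force': 0.0, 'width': 85.25842461509886}
scene square 0.86 [205. 112. 225. 143.] [[458.0, -366.0, 2.0], [475.0, -278.0, 23.0], [484.0, -257.0, 130.0]]
scene bed 0.86 [234. 180. 325. 258.] [[473.0, -29.0, 5.0], [567.0, 56.0, 25.0], [623.0, 187.0, 90.0]]
scene leaf 0.94 [259. 194. 306. 237.] [[511.0, 115.0, 34.0], [561.0, 134.0, 91.0], [632.0, 155.0, 117.0]]
scene lock_knob 0.73 [262. 193. 306. 235.] [[510.0, 100.0, 25.0], [559.0, 134.0, 91.0], [632.0, 155.0, 117.0]]
side square 0.65 [253. 269. 270. 355.] [[458.0, -371.0, 1.0], [471.0, -314.0, 21.0], [483.0, -264.0, 127.0]]
side bed 0.73 [224. 166. 285. 230.] [[468.0, -41.0, 3.0], [540.0, 26.0, 23.0], [612.0, 132.0, 41.0]]
side leaf 0.87 [232. 152. 277. 183.] [[508.0, 109.0, 26.0], [555.0, 122.0, 81.0], [627.0, 139.0, 114.0]]
side lock_knob 0.59 [228. 155. 275. 184.] [[508.0, 110.0, 24.0], [554.0, 122.0, 81.0], [625.0, 140.0, 115.0]]
```

View pics/scene0.png

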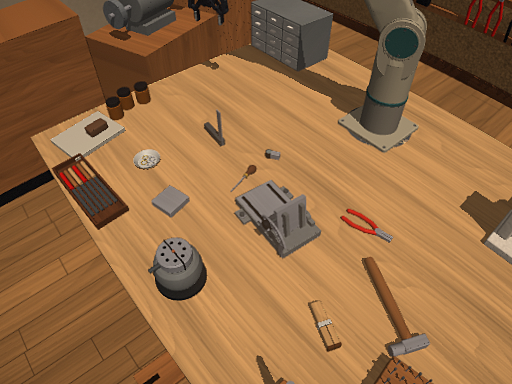

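View pics/side0.png

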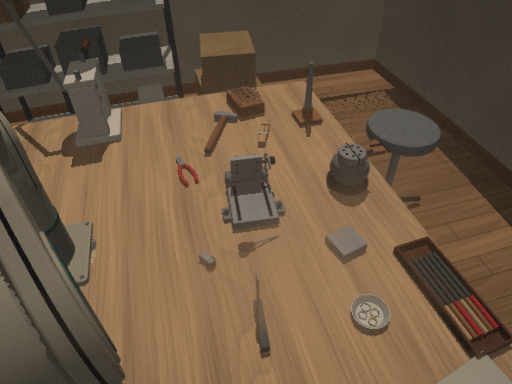

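The square stands at scene (214,128), with its blade end nearer the plate. The angle plate is at about (280,215) with the leaf leaning, and the graver at (245,178) lies between the two. Next I'll fit the yaw of both.

```bash
python3 - <<'E'
from h import *
for n in ['scene','side']:
    P=np.load(n+'.npy'); x,y,z=P[...,0],P[...,1],P[...,2]
    m=(x>440)&(x<500)&(y>-390)&(y<-240)&(z>17)&(z<27)
    q=P[m]; print(n,'sq top',len(q),cv2.minAreaRect(q[:,:2].astype(np.float32)),np.median(q[:,2]))
    q=P[(x>440)&(x<500)&(y>-390)&(y<-240)&(z>40)]; print('blade',len(q),q.mean(0), q.max(0),q.min(0))
    m=(x>450)&(x<660)&(y>-60)&(y<115)&(z>20)&(z<28)
    q=P[m]; print('bed top',len(q),cv2.minAreaRect(q[:,:2].astype(np.float32)),np.median(q[:,2]))
    m=(x>500)&(x<640)&(y>60)&(y<200)&(z>55)
    q=P[m]; print('leaf',len(q),cv2.minAreaRect(q[:,:2].astype(np.float32)),q[:,2].max())
    q=P[(x>450)&(x<680)&(y>-60)&(y<220)&(z>2)&(z<140)]; print('plate low pts',q.min(0),q.max(0))
E
```

```text
scene sq top 130 ((470.11517333984375, -313.3009948730469), (114.84596252441406, 20.78961944580078), 82.23497009277344) 22.869941764008274
blade 103 [ 475.72083313 -268.13818992   88.14737059] [ 479.02545363 -256.99007835  134.10308665] [ 472.52779529 -284.73822523   40.62502386]
bed top 1340 ((544.545654296875, 31.35147476196289), (154.22500610351562, 151.58897399902344), 5.847140312194824) 24.777015506522616
leaf 1008 ((575.3635864257812, 126.32377624511719), (130.72467041015625, 85.77288818359375), 18.0768985748291) 118.8788908525064
plate low pts [450.02544993 -59.79404926   2.00000899] [679.98790977 219.61328343 118.87889085]
side sq top 392 ((471.2261962890625, -315.76904296875), (110.55078887939453, 18.169767379760742), 83.35478210449219) 20.8907198666476
blade 84 [ 475.19833747 -277.27260996   92.99951092] [ 478.55545682 -261.23069666  131.20661795] [ 473.20764137 -284.75294044   40.8746519 ]
bed top 1737 ((540.531982421875, 35.115013122558594), (156.84225463867188, 159.5338134765625), 0.10277843475341797) 22.91714725934628
leaf 650 ((574.81787109375, 119.44853210449219), (126.98367309570312, 81.64495849609375), 21.35327911376953) 117.0665738676347
plate low pts [455.43919179 -57.58910324   2.012644  ] [679.08691026 188.9191027  117.06657387]
```

>>> play_rows --pt "0 4 -2 0 -8" --pt "0 8 -4 0 -16" --pt "0 12 -6 0 -24" --pt "0 16 -8 0 -32" --pt "0 20 -10 0 -40" --pt "0 24 -12 0 -49" --pt "0 27.7 -14 0 -57.5" --pt "0 27.7 -14 0 -57.5" --pt "0 27.7 -14 0 -57.5" --pt "0 27.7 -14 0 -57.5"

```text
clock: 1.75
eef_pos: [466.1, -345.9, 256.3]
tool_rot: [-3.141, 0.001, 1.439]
force: [-0.3, -0.4, -1.0]
width: 85.4
gripper_force: 0.0
```

```bash
python3 - <<'E'
from h import *
st=ctrl.read_state(); print(st['eef_pos'],st['tool_rot'],st['clock'])
im,d=ctrl.get_image('wrist'); P=cloud('wrist',d,st); cv2.imwrite('pics/w1.png',im[...,::-1])
x,y,z=P[...,0],P[...,1],P[...,2]
q=P[(x>430)&(x<510)&(y>-390)&(y<-240)&(z>17)&(z<27)]
print('sq top',len(q),cv2.minAreaRect(q[:,:2].astype(np.float32)),np.median(q[:,2]))
q=P[(x>430)&(x<510)&(y>-390)&(y<-240)&(z>6)&(z<140)]
print('all',len(q),cv2.minAreaRect(q[:,:2].astype(np.float32)))
E
```

```text
[ 466.12722319 -345.88278922  256.27754975] [-3.14090581e+00  1.11110842e-03  1.43855367e+00] 1.75
sq top 1399 ((470.84954833984375, -316.99041748046875), (110.30406951904297, 18.040416717529297), 83.46538543701172) 23.48040889885442
all 1517 ((470.8779602050781, -316.7424011230469), (110.80331420898438, 18.040416717529297), 83.46538543701172)
```

View pics/w1.png

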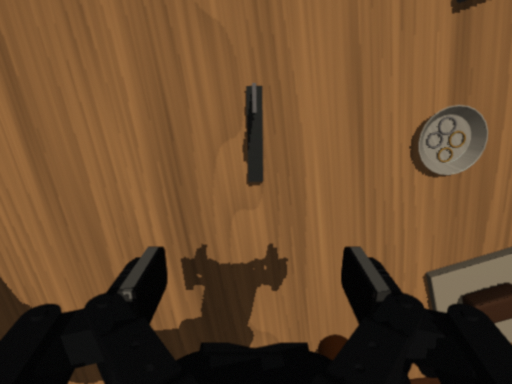

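The square is centred at pixel (255,135), aligned with the jaws to within 1°. Next is the descent and grip.

>>> play_rows --pt "0 0 0.13 4.5 -1" --pt "0 0 0.13 9 -1" --pt "0 0 0.13 13.5 -1" --pt "0 0 0.13 18 -1" --pt "0 0 0.13 21 -1" --pt "0 0 0.13 22.7 -1" --pt "0 0 0.13 22.7 -1" --pt "1 0 0.13 22.7 -1" --pt "1 0 0.13 22.7 -1" --pt "1 0 0.13 22.7 -1"

```text
clock: 2.8
eef_pos: [469.1, -345.5, 30.8]
tool_rot: [3.139, 0.001, 1.458]
force: [0.1, -0.3, 0.1]
width: 44.0
gripper_force: 0.0
```

>>> play_rows --pt "1 0 0 0 0" --pt "1 0 0 0 0" --pt "1 0 0 0 0" --pt "1 0 0 0 0" --pt "1 0 0 0 0"

```text
clock: 3.3
eef_pos: [468.7, -345.0, 30.4]
tool_rot: [3.141, 0.001, 1.459]
force: [-0.9, 0.6, 5.7]
width: 16.6
gripper_force: 59.8
```

>>> play_rows --pt "1 0 0 -2 0" --pt "1 0 0 -5 0" --pt "1 0 0 -9 0" --pt "1 2 0.5 -13 0" --pt "1 6 1.7 -16 0" --pt "1 10 2.8 -16 0" --pt "1 14 4 -16 0" --pt "1 18 5.2 -16 0" --pt "1 20 5.7 -16 0" --pt "1 20 5.7 -16 0"

```text
clock: 4.3
eef_pos: [548.5, -146.9, 189.3]
tool_rot: [3.141, -0.003, 1.466]
force: [-0.3, 0.1, -4.6]
width: 16.7
gripper_force: 59.2
```

>>> play_rows --pt "1 0 0 0 0" --pt "1 0 0 0 0" --pt "1 0 0 0 0"

```text
clock: 4.6
eef_pos: [546.7, -153.9, 189.1]
tool_rot: [-3.141, 0.001, 1.456]
force: [-1.1, 0.5, -2.9]
width: 16.3
gripper_force: 59.2
```

```bash
python3 - <<'E'
from h import *
st=ctrl.read_state(); print(st['eef_pos'],st['tool_rot'],st['force'],st['width'],st['gripper_force'])
im,d=ctrl.get_image('wrist'); P=cloud('wrist',d,st); np.save('w2.npy',P);cv2.imwrite('pics/w2.png',im[...,::-1])
E
```

```text
[ 546.65549375 -153.93818553  189.14502086] [-3.14089449e+00  8.30168142e-04  1.45627714e+00] [-1.05317195  0.46471567 -2.85089653] 16.32656096571165 59.191038608551025
```

View pics/w2.png

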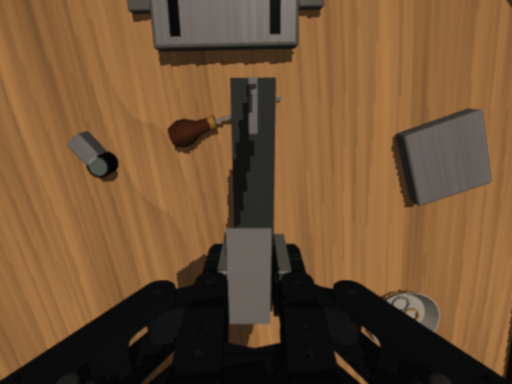

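The square is held, with its stock running from (250,80) to (250,325). The bed's front edge is at row 48, columns 155–298. I'll move forward to see the bed and leaf.

>>> play_rows --pt "1 3 0 0 0" --pt "1 6 0 0 0" --pt "1 8 0 0 0" --pt "1 9 0 0 0" --pt "1 9 0 0 0" --pt "1 9 0 0 0" --pt "1 9 0 0 0"

```text
clock: 5.35
eef_pos: [557.2, -65.0, 189.2]
tool_rot: [-3.141, 0.001, 1.456]
force: [-0.8, 0.2, -3.5]
width: 16.5
gripper_force: 59.2
```

```bash
python3 - <<'E'
from h import *
st=ctrl.read_state(); print(st['eef_pos'],st['tool_rot'],st['force'])
im,d=ctrl.get_image('wrist'); P=cloud('wrist',d,st); np.save('w3.npy',P);cv2.imwrite('pics/w3.png',im[...,::-1])
x,y,z=P[...,0],P[...,1],P[...,2]
b=(abs(z-24)<4)&(y>-70)&(y<115)&(x>460)&(x<650)
q=P[b]; print('bedtop',len(q),np.median(q[:,2]))
# side & front edges of the bed, by binning
for yy in range(-50,110,10):
    r=q[abs(q[:,1]-yy)<2.5]
    if len(r): print('y',yy,r[:,0].min().round(1),r[:,0].max().round(1))
for xx in range(480,620,10):
    r=q[abs(q[:,0]-xx)<2.5]
    if len(r): print('x',xx,r[:,1].min().round(1),r[:,1].max().round(1))
l=P[(z>60)&(z<125)&(y>90)&(y<170)&(x>490)&(x<650)]
print('leaf',len(l),l.min(0),l.max(0)) if len(l) else 0
# held square
s=P[(z>165)&(z<310)&(y>-130)&(y<40)&(x>515)&(x<590)]
if len(s):
  print('sq',len(s));t=s[(s[:,2]>175)&(s[:,2]<188)];print(cv2.minAreaRect(t[:,:2].astype(np.float32)),np.median(t[:,2]),t[:,1].max())
  for a in range(-60,40,10):
    r=t[abs(t[:,1]-a)<3]
    if len(r): print(a,len(r),np.round([r[:,0].min(),r[:,0].max(),np.median(r[:,2])],1))
E
```

```text
[557.19586057 -64.98423271 189.22967734] [-3.14139093e+00  1.29533980e-03  1.45608933e+00] [-0.81739381  0.23553462 -3.46586994]
bedtop 18380 25.485970436847225
y -40 580.4 597.7
y -30 475.9 598.2
y -20 476.1 599.3
y -10 476.7 599.8
y 0 477.6 601.6
y 10 478.9 621.6
y 20 461.8 617.3
y 30 461.9 604.9
y 40 481.6 605.4
y 50 482.1 606.3
y 60 483.3 607.0
y 70 484.4 608.9
y 80 485.5 609.3
y 90 486.1 547.3
x 480 -30.7 56.8
x 490 -32.2 95.1
x 500 -33.1 93.9
x 510 -34.4 92.3
x 520 -34.4 91.5
x 530 -35.6 90.2
x 540 -36.7 88.9
x 550 27.0 87.5
x 560 25.8 86.4
x 570 24.7 85.1
x 580 -40.6 84.1
x 590 -41.7 83.0
x 600 -37.8 82.0
x 610 4.8 80.8
sq 29344
((564.6923217773438, -35.607505798339844), (108.00247955322266, 43.34790802001953), 74.0472640991211) 181.91449800409015 19.522399165633423
-60 197 [565.5 580.  181.7]
-50 75 [543.8 567.9 182.1]
-40 494 [551.2 569.4 182. ]
-30 533 [552.  570.3 182. ]
-20 571 [552.8 571.3 181.9]
-10 612 [554.3 572.6 181.9]
0 659 [555.2 573.6 181.9]
10 707 [556.2 575.  181.9]
20 219 [557.6 575.4 181.8]
```

View pics/w3.png

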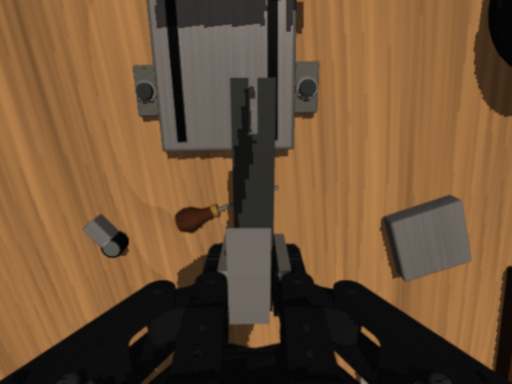

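The bed is clearly visible: front edge at row 150, lugs at rows 60–115. The square is held level, so I'll move to stand it about 50 mm short of the corner.

>>> play_rows --pt "1 2 -1 0 -0.8" --pt "1 4 -2 0 -0.8" --pt "1 5.8 -2.5 1 -0.8" --pt "1 5.8 -2.5 3.5 -0.8" --pt "1 5.8 -2.5 6 -0.8" --pt "1 5.8 -2.5 8.5 -0.8" --pt "1 5.8 -2.5 11 -0.8" --pt "1 5.8 -2.5 12.6 -0.8" --pt "1 5.8 -2.5 12.6 -0.8" --pt "1 5.8 -2.5 12.6 -0.8"

```text
clock: 6.4
eef_pos: [539.4, -3.1, 63.5]
tool_rot: [3.141, 0.0, 1.472]
force: [0.9, -0.3, -3.0]
width: 16.5
gripper_force: 59.2
```

>>> play_rows --pt "1 0 0 0 0" --pt "1 0 0 0 0" --pt "1 0 0 0.2 0" --pt "1 0 0 0.4 0" --pt "1 0 0 0.5 0" --pt "1 0 0 0.5 0"

```text
clock: 7.0
eef_pos: [539.0, -2.4, 58.2]
tool_rot: [-3.141, 0.0, 1.473]
force: [-0.0, -0.7, -3.2]
width: 16.7
gripper_force: 59.2
```

```bash
python3 - <<'E'
from h import *
st=ctrl.read_state(); print(st['clock'],st['eef_pos'],st['tool_rot'],st['force'],st['torque'])
for n in ['scene','side']:
    im,d=ctrl.get_image(n); P=cloud(n,d); np.save(n+'4.npy',P);cv2.imwrite(f'pics/{n}4.png',im[...,::-1])
im,d=ctrl.get_image('wrist'); P=cloud('wrist',d,st); np.save('w4.npy',P);cv2.imwrite('pics/w4.png',im[...,::-1])
a=cv2.imread('pics/side4.png')[120:260,170:350];b=cv2.imread('pics/w4.png')[0:384]
cv2.imwrite('pics/c4.png',np.hstack([cv2.resize(a,(400,311)),cv2.resize(b,(400,311))]))
E
```

```text
7.0 [538.98782866  -2.37291306  58.17413731] [-3.14132064e+00  5.37770115e-05  1.47282751e+00] [-0.03915392 -0.7278642  -3.15120075] [-0.12137301  0.00402748  0.0212814 ]
```

View pics/c4.png

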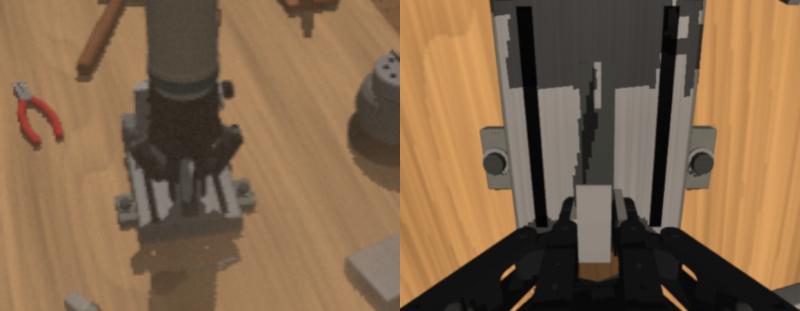

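The square hovers centred between the slots (wrist view, column ~595) and isn't touching yet. I'll lower it by about 4 mm.

>>> play_rows --pt "1 0 0 0.15 0" --pt "1 0 0 0.3 0" --pt "1 0 0 0.4 0" --pt "1 0 0 0.45 0" --pt "1 0 0 0.45 0" --pt "1 0 0 0.45 0"

```text
clock: 7.75
eef_pos: [539.0, -2.5, 54.4]
tool_rot: [3.141, 0.0, 1.473]
force: [-2.3, 0.3, 5.5]
width: 16.6
gripper_force: 60.3
```

>>> play_rows --pt "1 0.4 0 0 0" --pt "1 0.8 0 0 0" --pt "1 1.2 0 0 0" --pt "1 1.6 0 0 0" --pt "1 2 0 0 0" --pt "1 2.4 0 0 0" --pt "1 2.8 0 0 0" --pt "1 3.2 0 0 0" --pt "1 3.6 0 0 0" --pt "1 3.8 0 0 0"

```text
clock: 8.75
eef_pos: [543.5, 33.6, 54.4]
tool_rot: [3.14, 0.002, 1.471]
force: [0.0, -6.9, 6.6]
width: 16.4
gripper_force: 60.4
```

```bash
python3 - <<'E'
from h import *
st=ctrl.read_state(); print(st['clock'],st['eef_pos'],st['tool_rot'],st['force'],st['torque'])
im,d=ctrl.get_image('wrist'); P=cloud('wrist',d,st); np.save('w5.npy',P);cv2.imwrite('pics/w5.png',im[...,::-1])
E
```

```text
8.75 [543.47736193  33.5718379   54.38741581] [3.14027610e+00 2.35700156e-03 1.47143571e+00] [ 0.02525978 -6.91745664  6.59870701] [-1.33116435  0.07477371 -0.01739781]
```

View pics/w5.png

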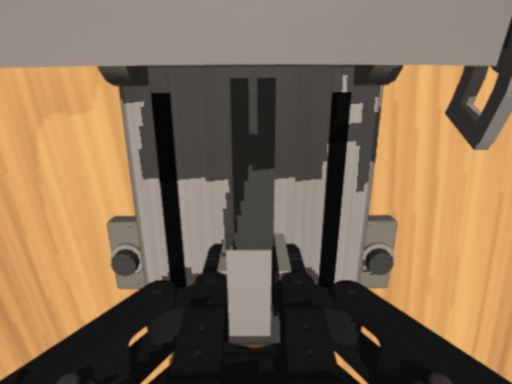

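The leaf's upper edge (row ~65) is being pushed by the blade. The stock is parallel to the slots, with about 1 cm to go.

>>> play_rows --pt "1 0.2 0 0 0" --pt "1 0.4 0 0 0" --pt "1 0.6 0 0 0" --pt "1 0.8 0 0 0" --pt "1 0.8 0 0 0"

```text
clock: 9.3
eef_pos: [544.2, 41.3, 54.4]
tool_rot: [3.14, 0.002, 1.471]
force: [-0.3, -6.1, 6.6]
width: 16.6
gripper_force: 60.4
```

>>> play_rows --pt "1 0.1 0 0 0" --pt "1 0.2 0 0 0" --pt "1 0.3 0 0 0" --pt "1 0.3 0 0 0"

```text
clock: 9.7
eef_pos: [544.5, 44.1, 54.4]
tool_rot: [3.14, 0.003, 1.471]
force: [-0.6, -5.6, 5.7]
width: 16.5
gripper_force: 60.5
```

>>> play_rows --pt "1 0.1 0 0 0" --pt "1 0.2 0 0 0" --pt "1 0.2 0 0 0"

```text
clock: 10.0
eef_pos: [544.7, 46.1, 54.4]
tool_rot: [3.14, 0.003, 1.471]
force: [-0.8, -5.9, 6.3]
width: 16.5
gripper_force: 60.5
```

>>> play_rows --pt "1 0.1 0 0 0" --pt "1 0.15 0 0 0" --pt "1 0.15 0 0 0"

```text
clock: 10.3
eef_pos: [544.7, 46.2, 54.4]
tool_rot: [3.141, 0.004, 1.47]
force: [-0.9, -8.2, 6.5]
width: 16.6
gripper_force: 60.5
```

>>> play_rows --pt "1 0.1 0 0.03 0" --pt "1 0.2 0 0.05 0" --pt "1 0.2 0 0.05 0" --pt "1 0.2 0 0.05 0"

```text
clock: 10.7
eef_pos: [544.7, 46.2, 54.4]
tool_rot: [3.141, 0.007, 1.469]
force: [-1.6, -13.0, 11.0]
width: 16.7
gripper_force: 61.3
```

```bash
python3 - <<'E'
from h import *
st=ctrl.read_state(); print(st['clock'],st['eef_pos'],st['tool_rot'],st['force'],st['torque'])
out=[]
for n in ['scene','side']:
    im,d=ctrl.get_image(n); P=cloud(n,d); np.save(n+'6.npy',P)
    out.append(cv2.resize(im[130:280,200:350,::-1],(400,400),interpolation=cv2.INTER_CUBIC) if n=='scene' else cv2.resize(im[110:260,180:330,::-1],(400,400),interpolation=cv2.INTER_CUBIC))
    q=P[(P[...,1]>90)&(P[...,1]<170)&(P[...,0]>520)&(P[...,0]<595)&(P[...,2]>35)&(P[...,2]<110)]
    for zz in range(40,110,10):
        r=q[abs(q[:,2]-zz)<5]
        if len(r): print(n,zz,len(r),np.percentile(r[:,1]-.0975*-1*(r[:,0]-553),[5,50,95]).round(1))
im,d=ctrl.get_image('wrist'); P=cloud('wrist',d,st); x,y,z=P[...,0],P[...,1],P[...,2]
yb=y+.098*(x-553)
l=(x>505)&(x<600)&(yb>90)&(yb<160)&(z>40)
q=np.c_[yb[l],z[l]]; print('wrist leaf',len(q),np.percentile(q,[1,50,99],axis=0) if len(q) else '')
for zz in range(40,110,10):
    r=yb[l&(abs(z-zz)<5)]
    if len(r): print(zz,len(r),np.percentile(r,[5,50,95]).round(1))
cv2.imwrite('pics/c6.png',np.hstack(out)); cv2.imwrite('pics/w6.png',im[...,::-1])
E
```

```text
10.7 [544.68699724  46.21075196  54.36444443] [3.14103861 0.00657578 1.46887373] [ -1.61387723 -12.99675344  11.00496834] [-2.46747773  0.39790365  0.14117848]
scene 40 51 [142.  144.3 157.5]
scene 50 64 [142.3 147.1 158.2]
scene 60 58 [142.3 145.4 157.8]
scene 70 61 [142.4 146.3 158. ]
scene 80 64 [142.4 144.9 157.9]
scene 90 72 [114.5 144.2 157.6]
scene 100 107 [117.3 145.2 157.9]
side 40 16 [ 91.9 128.5 130.5]
side 50 8 [ 91.3 127.3 130.9]
side 90 3 [128.7 129.1 130.9]
side 100 3 [128.2 128.5 130. ]
wrist leaf 32793 [[ 93.42491028  45.90816698]
 [131.91697032 115.65043933]
 [139.23631726 117.40212691]]
40 234 [116.7 124.8 129.9]
50 4856 [ 92.5 113.6 129.8]
60 264 [129.7 129.9 130.1]
70 447 [129.7 129.9 130. ]
80 541 [129.8 129.9 130. ]
90 694 [129.8 129.9 130. ]
100 1215 [129.6 129.9 130.1]
```

View pics/c6.png

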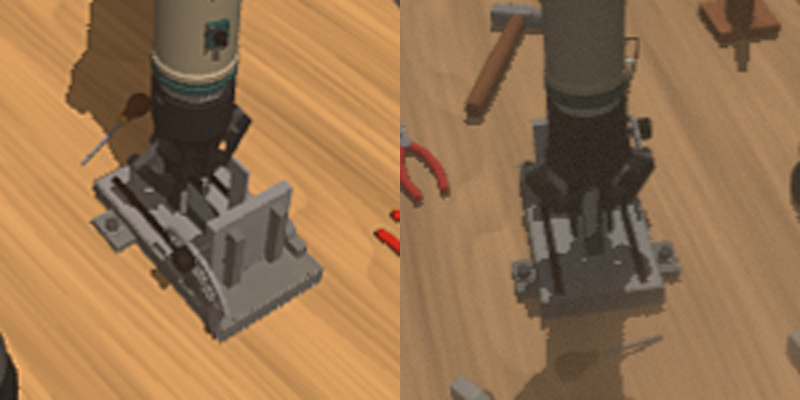

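View pics/w6.png

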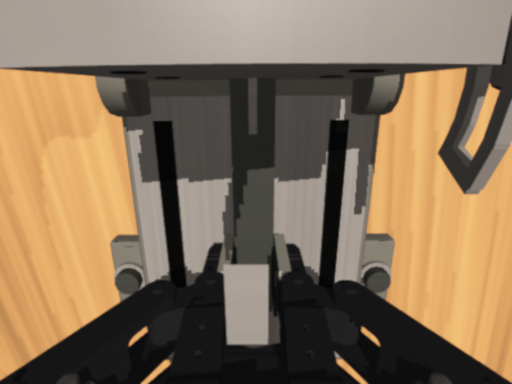

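The leaf face is vertical: 129.9 at every height from 60 to 100 mm. The square is home, pressing about 13 N on the leaf and about 14 N on the bed. I'll let it settle, then hand in.

>>> play_rows --pt "1 0 0 0 0" --pt "1 0 0 0 0" --pt "1 0 0 0 0" --pt "1 0 0 0 0" --pt "1 0 0 0 0"

```text
clock: 11.35
eef_pos: [544.7, 46.2, 54.4]
tool_rot: [3.141, 0.007, 1.469]
force: [-2.0, -11.6, 11.9]
width: 16.4
gripper_force: 61.2
```

```bash
python3 - <<'E'
from h import *
st=ctrl.read_state(); print(st['clock'],st['eef_pos'],st['tool_rot'],st['force'],st['gripper_force'])
if abs(st['force'][1])>8 and st['force'][2]>4 and abs(st['tool_rot'][1])<.012: print(ctrl.finish_job())
E
```

```text
11.35 [544.69159775  46.2255342   54.36891736] [3.14103533 0.00653805 1.46890642] [ -2.00975747 -11.60857487  11.88431424] 61.2453031539917
the job is handed in; nothing more can be done
None
```

I handed the job in at 11.4 s with the square home in the corner, still gripped, pressed down on the bed and against the upright leaf; no verdict came back.

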